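Stop the grinding slab rocking

ROBOT

A 6-joint arm with a two-finger parallel gripper is mounted at the origin on the work surface. World frame = base frame: x ahead of the robot, y to its left, z up, the work surface at z = 0. Lengths are in m, angles in degrees, forces in N, time in s.
With the tool pointing down it reaches from about 0.275 to 0.75 m from the base axis. Payload 10.2 kg.
Tool frame: the origin (TCP) lies midway between the tips of the shut fingers; the grasp point (between the pads) lies 19 mm behind it; x points along the fingers, z is the direction in which the jaws open and shut, and the axes are right-handed (so a half turn about x gives the same grasp; the last joint's range is limited). The gripper opens to 88 mm and grips with 3 to 60 N. Pads are 18 mm wide; open, the fingers measure 123 mm over their backs; the gripper's body (75 mm by 187 mm) begins 45 mm behind the grasp point.
Start: joints at [52.575, 17.928, 85.812, -0, 76.261, -12.8], TCP at [0.219, 0.477, 0.239] pointing down, gripper open.
Joint ranges: [-168.41, 168.41], [-55.51, 124.54], [10.69, 146.95], [-70.63, 250.63], [1, 178], [-165.06, 165.06]. Speed limits (degrees/s): [136.94, 136.94, 172.46, 180, 180, 180].

INTERFACE

Orientations are given as [roll, pitch, yaw] about the fixed x, y, z axes, in that order (R = Rz(yaw) Ry(pitch) Rx(roll)).
In Python, from rig import manip gives the robot as it stands. The module is installed in compiled form; this text tells all that it offers.
- The arm moves only by the tool apply_moves, never from a script. Its argument "motion" is a list of rows, each an object of numbers: "tx", "ty", "tz": the shift along the tool's x, y, z as a fraction of full scale; "ax", "ay", "az": the turn, a rotation vector about the tool's x, y, z as a fraction of full scale; "fingers": the opening, from -1 (shut) to 1 (fully open). A call has 1 to 10 rows; each row shifts and turns the commanded pose from where the row before left it, along the tool's axes as they then stand; what a row does not reach is not made up. Full scale, the value 1, is 0.03 m for a shift and 0.12 rad for a turn. A row lasts 1/12 s, in which the tool goes at most 41.7 mm and 7.16 degrees, less where a joint would pass 70% of its speed; a pose out of reach is approached as far as the arm can. A call with a number of a shift or a turn outside -1 to 1 is refused whole. A call with a gripper value outside its range is refused whole. The fingers move at their own pace and stop on an object; the grip force is fixed at half the most. Time passes only in rows, so rows that do not move let the fingers close. It gives the time, the measured TCP pose, the force and the opening at its end, in the units of the state.
- manip.get_obs(): the state, without advancing time (a new reading comes with each control period).
- manip.read_camera(name): name is "scene" or "top"; returns (picture, depth): 400x640x3 uint8, red, green, blue; 400x640 float32, m along the optical axis (not along the pixel's ray), 0 where there is no reading.
- manip.get_calibration(name): a dict with "K" (3x3 intrinsics, pixels), "distortion" ([k1, k2, p1, p2, k3] as OpenCV has them; the pictures are not rectified), "cam_to_world" (4x4, takes a point from camera to world coordinates). Camera axes: x right, y up, looking along -z (the intrinsics and any distortion apply to the point x, -y, -z); pixel columns grow to the right and rows downward; lengths in m; the calibration is good to about 2 mm. A picture is of the moment at which its call begins. get_calibration takes no time and is no camera call.
- manip.job_done(): hands the job in, once; it reports no verdict.
The state is a dict: "time_s": time; "q": joint angles; "joint_vel": joint speeds; "joint_torque": joint torques, N m; "tcp_pos": TCP position; "orientation": TCP orientation; "force": force on the tool from outside, world axes, zero at the start; "moment": the same for the moment, N m; "gripper_width": finger opening in m.
Only numpy, scipy, OpenCV 4.12 (cv2) and the standard library are available. Lean on these libraries where they do the work, as an engineer would, in place of code of your own. Each camera call takes 0.05 s, during which the arm holds its last target.

TASK

The marble grinding slab rocks on its board because one of its corner feet does not reach its pad. Press down on the slab's corners with the fingertips, one after another, until you find the one that rocks, then press that corner's steel shim lever down flat so that the slab stands level and firm. Leave the other three levers standing up; lift or shift nothing, and leave the things on and around the slab where they are.

Things in the scene. Friction and masses are not known exactly. Their poses are not given: they have to be found in the camera images.
- slab: loose marble grinding slab, 200 x 200 x 15 mm, about 1.7 kg, its top 52 mm above the table; it stands on four 14 mm rubber feet at its corners and on a fixed rubber post under its middle. Origin: its centre, level with the soles of the feet, 29 mm under the top. At yaw 0 its x points away from the robot, y to the left, z up; it is turned by 0.2 rad at most.
- board: fixed plywood board under the slab, 270 x 400 x 9 mm, turned as the slab is; origin under its centre. The slab's feet stand on four cork pads on it; one pad, now under one corner, now under another, is worn 4 mm hollow, so that corner hangs free and rocks.
- corner_nl (a point): point on the slab's top at its near left corner (as the robot sees it), over the foot, 12 mm in from both edges: the place to press. 52 mm above the table at rest. If this is the corner that rocks, 3 to 6 N push it down 4 mm (the slab leans 0.04 rad) until its foot meets the pad, and it comes back up when let go; if not, it does not give.
- corner_nr (a point): point on the slab's top at its near right corner (as the robot sees it), over the foot, 12 mm in from both edges: the place to press. 52 mm above the table at rest. If this is the corner that rocks, 3 to 6 N push it down 4 mm (the slab leans 0.04 rad) until its foot meets the pad, and it comes back up when let go; if not, it does not give.
- corner_fl (a point): point on the slab's top at its far left corner (as the robot sees it), over the foot, 12 mm in from both edges: the place to press. 52 mm above the table at rest. If this is the corner that rocks, 3 to 6 N push it down 4 mm (the slab leans 0.04 rad) until its foot meets the pad, and it comes back up when let go; if not, it does not give.
- corner_fr (a point): point on the slab's top at its far right corner (as the robot sees it), over the foot, 12 mm in from both edges: the place to press. 52 mm above the table at rest. If this is the corner that rocks, 3 to 6 N push it down 4 mm (the slab leans 0.04 rad) until its foot meets the pad, and it comes back up when let go; if not, it does not give.
- pin_nl (a point): middle of the hinge pin of the near left shim lever, in a small steel yoke on the slab's left edge, 62 mm from the middle of that edge towards the corner, 12 mm outside the edge, about 41 mm above the table. The pin runs along the slab's x.
- pin_nr (a point): middle of the hinge pin of the near right shim lever, in a small steel yoke on the slab's right edge, 62 mm from the middle of that edge towards the corner, 12 mm outside the edge, about 41 mm above the table. The pin runs along the slab's x.
- pin_fl (a point): middle of the hinge pin of the far left shim lever, in a small steel yoke on the slab's left edge, 62 mm from the middle of that edge towards the corner, 12 mm outside the edge, about 41 mm above the table. The pin runs along the slab's x.
- pin_fr (a point): middle of the hinge pin of the far right shim lever, in a small steel yoke on the slab's right edge, 62 mm from the middle of that edge towards the corner, 12 mm outside the edge, about 41 mm above the table. The pin runs along the slab's x.
- lever_nl (a joint): near left shim lever, rad: 0 = flat (level, at its stop), 0.8 to 1 at the start (slanting up and out). Steel, 22 mm wide, 77 mm long from its pin, straight out from the slab's left edge; flat, its upper face is 2.5 mm above the pin's middle. 2 to 8 N down, 35 to 40 mm out from the pin, moves it; it stays where left. Flat, its toe reaches 4 mm below the foot: fills a gap, or lifts a sound corner.
- lever_nr (a joint): near right shim lever, rad: 0 = flat (level, at its stop), 0.8 to 1 at the start (slanting up and out). Steel, 22 mm wide, 77 mm long from its pin, straight out from the slab's right edge; flat, its upper face is 2.5 mm above the pin's middle. 2 to 8 N down, 35 to 40 mm out from the pin, moves it; it stays where left. Flat, its toe reaches 4 mm below the foot: fills a gap, or lifts a sound corner.
- lever_fl (a joint): far left shim lever, rad: 0 = flat (level, at its stop), 0.8 to 1 at the start (slanting up and out). Steel, 22 mm wide, 77 mm long from its pin, straight out from the slab's left edge; flat, its upper face is 2.5 mm above the pin's middle. 2 to 8 N down, 35 to 40 mm out from the pin, moves it; it stays where left. Flat, its toe reaches 4 mm below the foot: fills a gap, or lifts a sound corner.
- lever_fr (a joint): far right shim lever, rad: 0 = flat (level, at its stop), 0.8 to 1 at the start (slanting up and out). Steel, 22 mm wide, 77 mm long from its pin, straight out from the slab's right edge; flat, its upper face is 2.5 mm above the pin's middle. 2 to 8 N down, 35 to 40 mm out from the pin, moves it; it stays where left. Flat, its toe reaches 4 mm below the foot: fills a gap, or lifts a sound corner.
- muller: glass muller, 56 mm across, 50 mm tall, standing on the slab's middle; origin at its underside. To be left alone.
- dropper: small white dropper bottle, 28 mm across, 52 mm tall, standing on the slab; origin at its underside. To be left alone.
- jug: white ceramic jug, 145 mm tall, on the table; origin at its underside. To be left alone.
- dish: terracotta dish, 110 mm across, on the table; origin at its underside. To be left alone.
- binder: amber bottle, 52 mm across, 105 mm tall, on the table; origin at its underside. To be left alone.
- knife: broad palette knife, 200 mm long, lying on the table; origin at its underside. To be left alone.
- brush: white-handled brush, 190 mm long, lying on the table; origin at its underside. To be left alone.

How it is judged (in metres and radians):
On the way, in this order (a step that is already met when the one before it is completed fails the run):
1. a fingertip presses the slab's rocking corner down (by more than 2.5 mm) while all four levers are still up (height (world z) of any of corner_nl, corner_nr, corner_fl, corner_fr below 0.0495 m and contact force between the fingers and slab_c0 above 1 N and value of joint each of lever_nl, lever_nr, lever_fl, lever_fr above 0.7 rad), for 0.1 s.
2. one lever is flat, the other three are still up, and the slab is level (((value of joint lever_nl below 0.1 rad and value of joint each of lever_nr, lever_fl, lever_fr above 0.7 rad) or (value of joint lever_nr below 0.1 rad and value of joint each of lever_nl, lever_fl, lever_fr above 0.7 rad) or (value of joint lever_fl below 0.1 rad and value of joint each of lever_nl, lever_nr, lever_fr above 0.7 rad) or (value of joint lever_fr below 0.1 rad and value of joint each of lever_nl, lever_nr, lever_fl above 0.7 rad)) and height (world z) of corner_nl between 0.0502 and 0.0542 m and height (world z) of corner_nr between 0.0502 and 0.0542 m and height (world z) of corner_fl between 0.0502 and 0.0542 m and height (world z) of corner_fr between 0.0502 and 0.0542 m), for 0.2 s.
At the end, for the whole second after the job is handed in: Exactly one lever is flat (within 0.10 rad), the other three still stand (above 0.7 rad), every corner of the slab is within about 2 mm of its height at the start, and the slab is at rest within 15 mm of where it stood (all of step 2 and linear speed of slab below 0.01 m/s and distance of slab from where it was at the start of the episode below 0.015 m); the robot touches nothing.
It fails at once if the lever of a corner that does not rock is pressed down, which jacks the slab up ((value of joint lever_nl below 0.35 rad and height (world z) of corner_nl above 0.054 m) or (value of joint lever_nr below 0.35 rad and height (world z) of corner_nr above 0.054 m) or (value of joint lever_fl below 0.35 rad and height (world z) of corner_fl above 0.054 m) or (value of joint lever_fr below 0.35 rad and height (world z) of corner_fr above 0.054 m)).
It fails at once if the slab is lifted or shoved (height (world z) of slab above 0.031 m or distance of slab from where it was at the start of the episode above 0.03 m).
It fails at once if the muller or dropper is lifted, shifted or knocked over ((distance of muller from where it was at the start of the episode above 0.04 m or angle between muller's own z axis and vertical above 0.35 rad or height (world z) of muller above 0.067 m) or (distance of dropper from where it was at the start of the episode above 0.04 m or angle between dropper's own z axis and vertical above 0.35 rad or height (world z) of dropper above 0.067 m)).
It fails at once if something on the table around the slab is shifted or lifted (distance of any of jug, dish, binder, knife, brush from where it was at the start of the episode above 0.03 m).
It also fails if it takes over 64 s, if anything falls off the work surface, if the arm or the gripper's body presses on something with over 40 N, if the wrist force passes 120 N, or if a joint passes its speed limit or range.

## Working session

There is one attempt and no reset: what is moved stays moved. The work goes in short steps, Python scripts to look and compute and a tool call to move; the robot and the scene stay as the last step left them, time stands still between calls to the robot, and variables do not carry over. Pictures are saved under pics/ and viewed, and the job is handed in when it is done.

Besides the shell and the picture viewer there is one more tool, called after "Emit:" by a JSON object that holds its "name" and its "arguments". apply_moves: Moves the arm, as the interface text tells. Shift numbers are shares of 0.03 m and turn numbers shares of 0.12 rad, none past 1 either way. Its arguments: {"type":"object","properties":{"motion":{"type":"array"}},"required":["motion"]}

```bash
mkdir -p pics; python3 - <<'E'
from rig import manip
import cv2,numpy as np
print(manip.get_obs())
for n in("scene","top"):
    p,d=manip.read_camera(n); np.savez(f"{n}.npz",p=p,d=d); cv2.imwrite(f"pics/{n}0.png",p[:,:,::-1])
    print(n,manip.get_calibration(n))
E
```

```text
{'time_s': 0.0, 'q': array([ 5.25756301e+01,  1.79598798e+01,  8.58532933e+01, -6.46903771e-04,
        7.62590802e+01, -1.28004198e+01]), 'joint_vel': array([ 0.00355972, -0.06141492,  0.03087425, -0.00734363, -0.04753679,
        0.0947795 ]), 'joint_torque': array([-3.76362923e-04, -4.02213407e+01, -2.52269340e+01,  6.95044105e-02,
        3.53039091e-02, -4.54661290e-05]), 'tcp_pos': array([0.21861812, 0.47705726, 0.23816187]), 'orientation': array([ 167.69771664,   89.92774394, -126.92607939]), 'force': array([-0.45718981,  1.08928943,  1.00136943]), 'moment': array([ 0.03101311, -0.01586513, -0.02606525]), 'gripper_width': 0.0882914673757407}
scene {'K': array([[484.81279011,   0.        , 322.01987269],
       [  0.        , 484.81279011, 199.47293537],
       [  0.        ,   0.        ,   1.        ]]), 'distortion': array([-0.13130927,  0.        ,  0.        ,  0.        ,  0.        ]), 'cam_to_world': array([[-0.04766661, -0.72804699,  0.68386802,  1.41149094],
       [ 0.99886088, -0.03625002,  0.03103025,  0.01658326],
       [ 0.00219875,  0.68456812,  0.72894558,  0.97683304],
       [ 0.        ,  0.        ,  0.        ,  1.        ]])}
top {'K': array([[447.47071883,   0.        , 309.29189485],
       [  0.        , 447.47071883, 194.173636  ],
       [  0.        ,   0.        ,   1.        ]]), 'distortion': array([-0.06030001,  0.        ,  0.        ,  0.        ,  0.        ]), 'cam_to_world': array([[ 0.02703683,  0.98487327, -0.17115386,  0.32441967],
       [-0.99963016,  0.02613677, -0.00751034, -0.02089545],
       [-0.00292332,  0.17129361,  0.98521569,  1.39794087],
       [ 0.        ,  0.        ,  0.        ,  1.        ]])}
```

View pics/scene0.png

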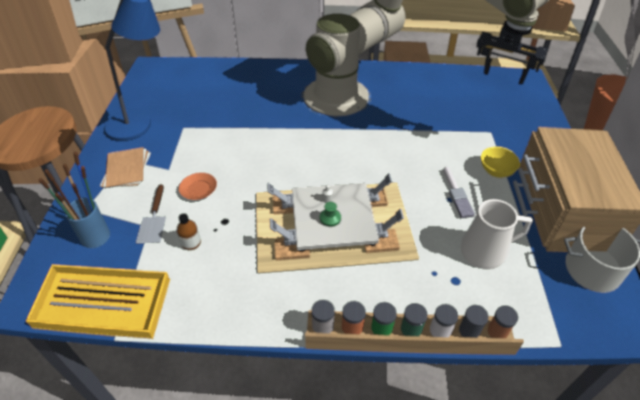

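View pics/top0.png

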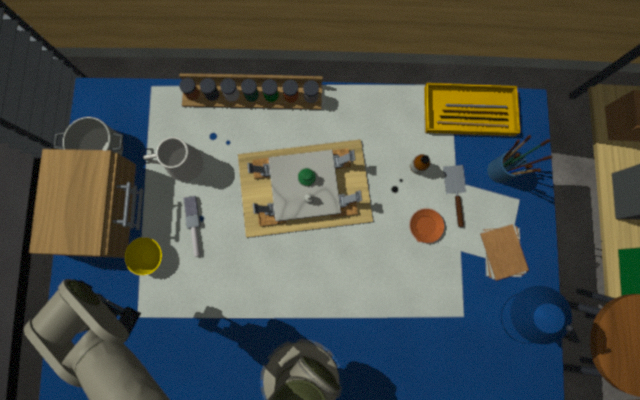

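```bash
cat > h.py <<'E'
import numpy as np,cv2
from rig import manip
def world(n,d):
    c=manip.get_calibration(n); K=c["K"];T=c["cam_to_world"]
    v,u=np.mgrid[0:400,0:640]
    n_=cv2.undistortPoints(np.stack([u,v],-1).reshape(-1,1,2).astype(np.float64),K,c["distortion"]).reshape(400,640,2)
    P=np.stack([n_[...,0]*d,-n_[...,1]*d,-d],-1)
    return P@T[:3,:3].T+T[:3,3]
def proj(n,X):
    c=manip.get_calibration(n);T=np.linalg.inv(c["cam_to_world"])
    p=np.atleast_2d(X)@T[:3,:3].T+T[:3,3]; p=p*[1,-1,-1]
    return cv2.projectPoints(p.reshape(-1,1,3),np.zeros(3),np.zeros(3),c["K"],c["distortion"])[0].reshape(-1,2)
E
python3 - <<'E'
from h import *
for n in("top","scene"):
    z=np.load(n+".npz");p,d=z["p"],z["d"];W=world(n,d)
    tab=(abs(W[...,0]-.3)<.12)&(abs(W[...,1])<.3)&(W[...,2]<.02)&(d>0)
    print(n,"table",np.median(W[tab][:,2]))
    m=(d>0)&(abs(W[...,2]-.052)<.007)&(abs(W[...,0]-.5)<.2)&(abs(W[...,1])<.2)
    m=cv2.morphologyEx(m.astype(np.uint8),cv2.MORPH_OPEN,np.ones((7,7)))
    k,l,s,c=cv2.connectedComponentsWithStats(m); i=1+np.argmax(s[1:,4]); mm=l==i
    q=W[mm]; print(s[i],np.median(q[:,2]))
    r=cv2.minAreaRect((q[:,:2]*1000).astype(np.float32)); print(r, q[:,:2].mean(0))
    # plane fit tilt
    A=np.c_[q[:,:2]-q[:,:2].mean(0),np.ones(len(q))]; print(np.linalg.lstsq(A,q[:,2],rcond=None)[0])
    # things higher than the slab
    hi=(d>0)&(W[...,2]>.066)&(abs(W[...,0]-.49)<.16)&(abs(W[...,1])<.2)
    k,l,s,c=cv2.connectedComponentsWithStats(hi.astype(np.uint8))
    for i in range(1,k):
        if s[i,4]>3: qq=W[l==i];print(s[i,4],qq.mean(0).round(3),qq.min(0).round(3),qq.max(0).round(3))
z=np.load("top.npz");cv2.imwrite("pics/topzoom.png",cv2.resize(z["p"][130:250,225:385,::-1],(800,600),interpolation=cv2.INTER_CUBIC))
E
```

```text
top table -0.00023312196857339096
[ 269  151   71   70 3231] 0.051035729633597926
((587.800048828125, 6.8915252685546875), (200.9710235595703, 205.22470092773438), 8.672171592712402) [0.58196921 0.00668347]
[-0.00096149 -0.0007362   0.05111405]
106 [0.627 0.161 0.087] [0.61  0.142 0.066] [0.641 0.178 0.105]
193 [ 0.607 -0.001  0.084] [ 0.586 -0.027  0.066] [0.634 0.025 0.106]
106 [ 0.548 -0.15   0.086] [ 0.534 -0.167  0.066] [ 0.565 -0.134  0.103]
70 [ 0.541 -0.01   0.085] [ 0.529 -0.022  0.066] [0.554 0.002 0.107]
102 [0.505 0.14  0.09 ] [0.489 0.121 0.066] [0.519 0.153 0.106]
scene table 0.0011882400687367456
[ 292  183   93   64 4029] 0.05194662806016026
((586.3525390625, 16.060287475585938), (204.4398651123047, 222.2871856689453), 8.596439361572266) [0.59918729 0.01115854]
[-0.00348674 -0.00213847  0.05189112]
128 [0.506 0.139 0.089] [0.486 0.118 0.066] [0.521 0.154 0.107]
111 [ 0.551 -0.147  0.086] [ 0.533 -0.165  0.066] [ 0.566 -0.128  0.101]
116 [ 0.549 -0.008  0.083] [ 0.53  -0.021  0.066] [0.558 0.003 0.104]
316 [0.617 0.001 0.083] [ 0.593 -0.025  0.066] [0.639 0.026 0.104]
159 [0.628 0.161 0.087] [0.609 0.142 0.066] [0.645 0.178 0.106]
```

View pics/topzoom.png

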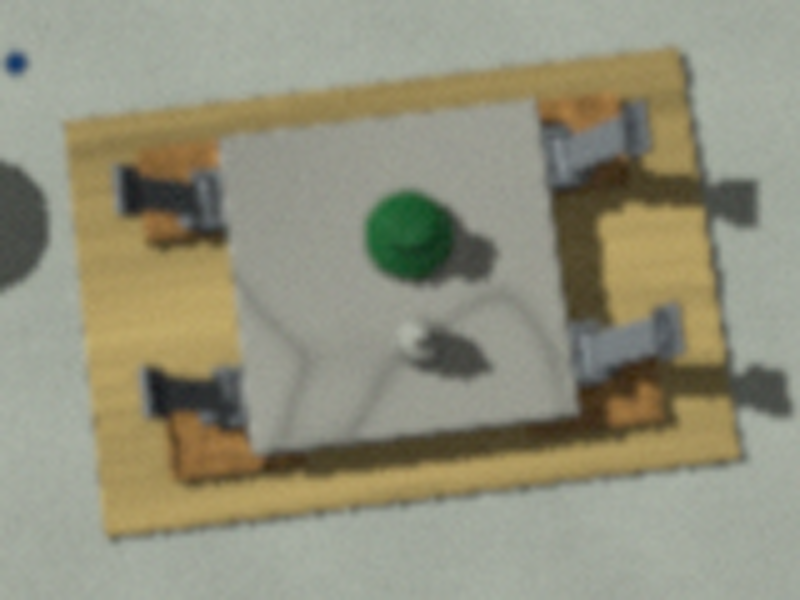

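```bash
cat >> h.py <<'E'
from scipy.spatial.transform import Rotation as Ro
YAW=np.radians(8.6);C=np.array([.5865,.0085,0.])
def S(x,y,z): # slab -> world
    c,s=np.cos(YAW),np.sin(YAW); return C+[c*x-s*y,s*x+c*y,z]
def Rtool(o): return Ro.from_euler('xyz',o,degrees=True).as_matrix()
E
python3 - <<'E'
from h import *
o=manip.get_obs();R=Rtool(o['orientation']);print(R.round(3))
sx=S(1,0,0)-C
print("angle tool z vs slab x", np.degrees(np.arctan2(R[1,2],R[0,2])),8.6)
for n,f,(x0,y0,w,h) in(("top",5,(225,130,160,120)),("scene",4,(230,160,200,130))):
    z=np.load(n+".npz")["p"][y0:y0+h,x0:x0+w,::-1]
    im=cv2.resize(z,(w*f,h*f),interpolation=cv2.INTER_CUBIC)
    P=proj(n,np.array([S(a*.1,b*.1,.052) for a,b in((1,1),(1,-1),(-1,-1),(-1,1))]))
    cv2.polylines(im,[((P-[x0,y0]+.5)*f).astype(int)],True,(0,0,255),1)
    P=proj(n,np.array([S(a*.088,b*.088,.052) for a,b in((1,1),(1,-1),(-1,-1),(-1,1))]+[S(a*.062,b*.149,.0435) for a,b in((1,1),(1,-1),(-1,-1),(-1,1))]+[S(a*.062,b*.112,.041) for a,b in((1,1),(1,-1),(-1,-1),(-1,1))]))
    for p in P: cv2.circle(im,tuple(((p-[x0,y0]+.5)*f).astype(int)),4,(255,0,255),-1)
    cv2.imwrite(f"pics/ov_{n}.png",im)
# tall things
z=np.load("top.npz");W=world("top",z["d"])
hi=(z["d"]>0)&(W[...,2]>.09)&(W[...,0]>.25)&(W[...,0]<.9)&(abs(W[...,1])<.45)
k,l,s,c=cv2.connectedComponentsWithStats(hi.astype(np.uint8))
for i in range(1,k):
    if s[i,4]>5: qq=W[l==i];print(s[i,4],qq.min(0).round(3),qq.max(0).round(3))
E
```

```text
[[-0.001 -0.909  0.417]
 [-0.001  0.417  0.909]
 [-1.     0.    -0.001]]
angle tool z vs slab x 65.37671758021123 8.6
604 [0.606 0.343 0.09 ] [0.703 0.45  0.15 ]
51 [ 0.656 -0.145  0.09 ] [ 0.687 -0.127  0.105]
63 [ 0.655 -0.364  0.091] [ 0.678 -0.341  0.109]
48 [0.61  0.159 0.091] [0.641 0.178 0.105]
95 [ 0.595 -0.015  0.094] [0.627 0.015 0.106]
52 [ 0.534 -0.167  0.09 ] [ 0.565 -0.146  0.103]
13 [ 0.537 -0.016  0.091] [ 0.549 -0.007  0.107]
57 [0.489 0.136 0.09 ] [0.519 0.153 0.106]
498 [0.25  0.412 0.445] [0.287 0.45  0.54 ]
```

View pics/ov_top.png

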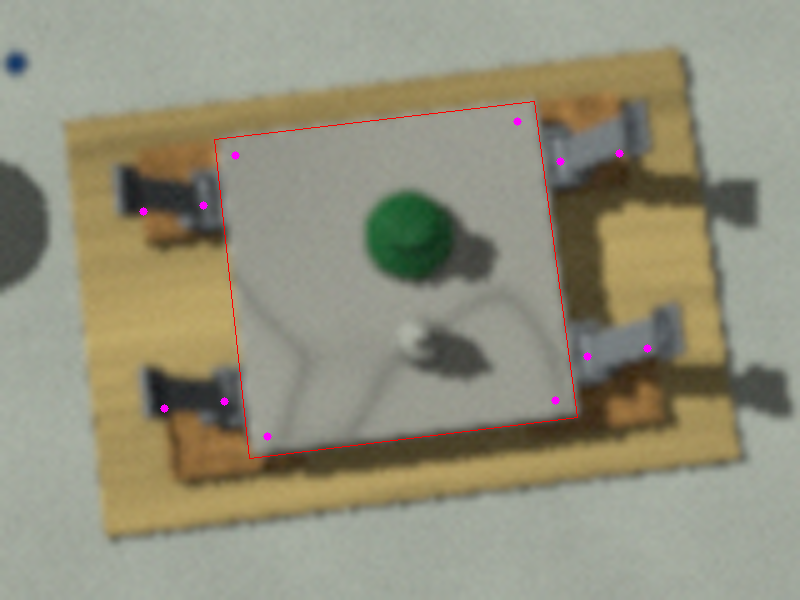

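View pics/ov_scene.png

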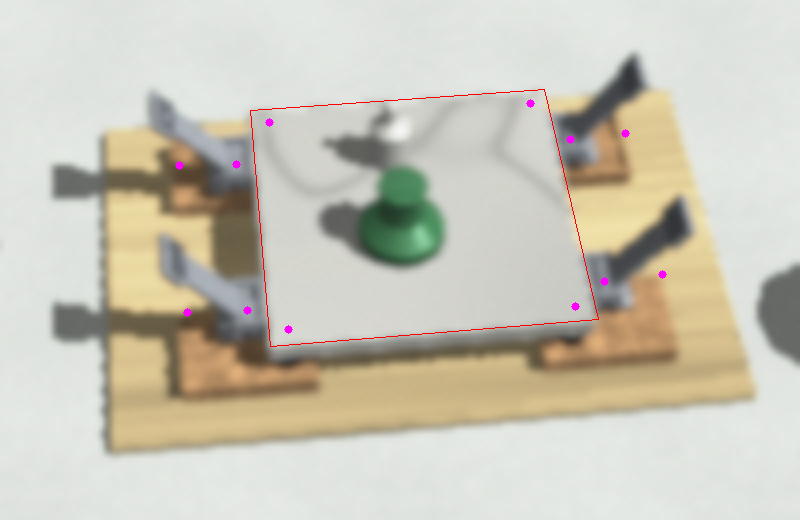

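Emit:
{"name": "apply_moves", "arguments": {"motion": [{"tx": 0.2,"ax": 0.826,"fingers": -1},{"tx": 0.2,"ax": 0.826,"fingers": -1},{"tx": 0.2,"ax": 0.826,"fingers": -1},{"tx": 0.2,"ax": 0.826,"fingers": -1},{"tx": 0.2,"ax": 0.826,"fingers": -1},{"tx": 0.2,"ax": 0.826,"fingers": -1},{"tx": 0.2,"ax": 0.826,"fingers": -1},{"tx": 0.2,"ax": 0.826,"fingers": -1},{"tx": 0.2,"ax": 0.826,"fingers": -1},{"tx": 0.2,"ax": 0.826,"fingers": -1}]}}

```text
invalid input at $.motion[0]: expected keys tx, ty, tz, ax, ay, az, fingers
```

```bash
sed -i 's/C=np.array(.*/C=np.array([.5862,.0068,0.])/' h.py; cat >> h.py <<'E'
def go(x,y,z):
    o=manip.get_obs();R=Rtool(o['orientation']);d=R.T@(S(x,y,z)-o['tcp_pos'])/.03
    # orientation wanted: x down, z along slab x
    sx=S(1,0,0)-C; G=np.c_[[0,0,-1],np.cross(sx,[0,0,-1]),sx]
    print("tcp",o['tcp_pos'].round(4),"F",o['force'].round(2),"t",o['time_s'],"shift units",d.round(2),"turn units",(Ro.from_matrix(R.T@G).as_rotvec()/.12).round(2),"w",o['gripper_width'])
E
python3 -c "
from h import *
go(-.088,.088,.09)"
```

```text
tcp [0.2187 0.4771 0.2382] F [ 0.19 -0.53 -0.09] t 0.1 shift units [  4.95 -13.61  -8.29] turn units [ 8.26 -0.01  0.  ] w 0.08773178528684479
```

Emit:
{"name": "apply_moves", "arguments": {"motion": [{"tx": 0.2,"ty": 0,"tz": 0,"ax": 0.826,"ay": 0,"az": 0,"fingers": -1},{"tx": 0.2,"ty": 0,"tz": 0,"ax": 0.826,"ay": 0,"az": 0,"fingers": -1},{"tx": 0.2,"ty": 0,"tz": 0,"ax": 0.826,"ay": 0,"az": 0,"fingers": -1},{"tx": 0.2,"ty": 0,"tz": 0,"ax": 0.826,"ay": 0,"az": 0,"fingers": -1},{"tx": 0.2,"ty": 0,"tz": 0,"ax": 0.826,"ay": 0,"az": 0,"fingers": -1},{"tx": 0.2,"ty": 0,"tz": 0,"ax": 0.826,"ay": 0,"az": 0,"fingers": -1},{"tx": 0.2,"ty": 0,"tz": 0,"ax": 0.826,"ay": 0,"az": 0,"fingers": -1},{"tx": 0.2,"ty": 0,"tz": 0,"ax": 0.826,"ay": 0,"az": 0,"fingers": -1},{"tx": 0.2,"ty": 0,"tz": 0,"ax": 0.826,"ay": 0,"az": 0,"fingers": -1},{"tx": 0.2,"ty": 0,"tz": 0,"ax": 0.826,"ay": 0,"az": 0,"fingers": -1}]}}

```text
time_s: 0.93
tcp_pos: [0.2187, 0.4771, 0.1781]
orientation: [-134.4, 90.0, -126.1]
force: [-0.1, 0.6, 0.7]
gripper_width: 0.0235
```

```bash
python3 -c "
from h import *
go(-.088,.088,.16)"
```

```text
tcp [0.2187 0.4771 0.1781] F [-0.1   0.58  0.69] t 0.9333 shift units [  0.61 -14.36   6.91] turn units [-0.04 -0.    0.  ] w 0.023540940830815548
```

Emit:
{"name": "apply_moves", "arguments": {"motion": [{"tx": 0,"ty": -0.9,"tz": 0.43,"ax": 0,"ay": 0,"az": 0,"fingers": -1},{"tx": 0,"ty": -0.9,"tz": 0.43,"ax": 0,"ay": 0,"az": 0,"fingers": -1},{"tx": 0,"ty": -0.9,"tz": 0.43,"ax": 0,"ay": 0,"az": 0,"fingers": -1},{"tx": 0,"ty": -0.9,"tz": 0.43,"ax": 0,"ay": 0,"az": 0,"fingers": -1},{"tx": 0,"ty": -0.9,"tz": 0.43,"ax": 0,"ay": 0,"az": 0,"fingers": -1},{"tx": 0,"ty": -0.9,"tz": 0.43,"ax": 0,"ay": 0,"az": 0,"fingers": -1},{"tx": 0,"ty": -0.9,"tz": 0.43,"ax": 0,"ay": 0,"az": 0,"fingers": -1},{"tx": 0,"ty": -0.9,"tz": 0.43,"ax": 0,"ay": 0,"az": 0,"fingers": -1},{"tx": 0,"ty": -0.9,"tz": 0.43,"ax": 0,"ay": 0,"az": 0,"fingers": -1},{"tx": 0,"ty": -0.9,"tz": 0.43,"ax": 0,"ay": 0,"az": 0,"fingers": -1}]}}

```text
time_s: 1.77
tcp_pos: [0.3871, 0.2282, 0.1786]
orientation: [-175.6, 90.0, -167.0]
force: [-0.2, 0.4, 0.5]
gripper_width: 0.0001
```

Emit:
{"name": "apply_moves", "arguments": {"motion": [{"tx": 0.1,"ty": -0.89,"tz": 0.43,"ax": 0,"ay": 0,"az": 0,"fingers": -1},{"tx": 0.1,"ty": -0.89,"tz": 0.43,"ax": 0,"ay": 0,"az": 0,"fingers": -1},{"tx": 0.1,"ty": -0.89,"tz": 0.43,"ax": 0,"ay": 0,"az": 0,"fingers": -1},{"tx": 0.1,"ty": -0.89,"tz": 0.43,"ax": 0,"ay": 0,"az": 0,"fingers": -1},{"tx": 0.1,"ty": -0.89,"tz": 0.43,"ax": 0,"ay": 0,"az": 0,"fingers": -1},{"tx": 0.1,"ty": -0.89,"tz": 0.43,"ax": 0,"ay": 0,"az": 0,"fingers": -1},{"tx": 0,"ty": 0,"tz": 0,"ax": 0,"ay": 0,"az": 0,"fingers": -1},{"tx": 0,"ty": 0,"tz": 0,"ax": 0,"ay": 0,"az": 0,"fingers": -1}]}}

```text
time_s: 2.43
tcp_pos: [0.4871, 0.082, 0.1602]
orientation: [162.7, 89.9, 171.1]
force: [0.8, -0.1, 0.0]
gripper_width: 0.0006
```

```bash
python3 -c "
from h import *
go(-.088,.088,.060)"
```

```text
tcp [0.4871 0.082  0.1602] F [ 0.76 -0.14  0.02] t 2.4333 shift units [ 3.34 -0.04 -0.04] turn units [-0.02 -0.01 -0.  ] w 0.0005896945597496636
```

Emit:
{"name": "apply_moves", "arguments": {"motion": [{"tx": 0.8,"ty": 0,"tz": 0,"ax": 0,"ay": 0,"az": 0,"fingers": -1},{"tx": 0.8,"ty": 0,"tz": 0,"ax": 0,"ay": 0,"az": 0,"fingers": -1},{"tx": 0.8,"ty": 0,"tz": 0,"ax": 0,"ay": 0,"az": 0,"fingers": -1},{"tx": 0.8,"ty": 0,"tz": 0,"ax": 0,"ay": 0,"az": 0,"fingers": -1},{"tx": 0.2,"ty": 0,"tz": 0,"ax": 0,"ay": 0,"az": 0,"fingers": -1},{"tx": 0.1,"ty": 0,"tz": 0,"ax": 0,"ay": 0,"az": 0,"fingers": -1},{"tx": 0,"ty": 0,"tz": 0,"ax": 0,"ay": 0,"az": 0,"fingers": -1}]}}

```text
time_s: 3.02
tcp_pos: [0.487, 0.0833, 0.0562]
orientation: [16.1, 90.0, 24.8]
force: [0.0, 0.3, 0.6]
gripper_width: 0.0009
```

Emit:
{"name": "apply_moves", "arguments": {"motion": [{"tx": 0.05,"ty": 0,"tz": 0,"ax": 0,"ay": 0,"az": 0,"fingers": -1},{"tx": 0,"ty": 0,"tz": 0,"ax": 0,"ay": 0,"az": 0,"fingers": -1}]}}

```text
time_s: 3.18
tcp_pos: [0.4876, 0.0828, 0.0552]
orientation: [-11.7, 89.9, -3.1]
force: [0.2, -0.1, -0.5]
gripper_width: 0.001
```

Emit:
{"name": "apply_moves", "arguments": {"motion": [{"tx": 0.05,"ty": 0,"tz": 0,"ax": 0,"ay": 0,"az": 0,"fingers": -1},{"tx": 0,"ty": 0,"tz": 0,"ax": 0,"ay": 0,"az": 0,"fingers": -1}]}}

```text
time_s: 3.35
tcp_pos: [0.4873, 0.0827, 0.0531]
orientation: [-13.0, 90.0, -4.4]
force: [0.3, 0.4, -0.7]
gripper_width: 0.0005
```

Emit:
{"name": "apply_moves", "arguments": {"motion": [{"tx": 0.05,"ty": 0,"tz": 0,"ax": 0,"ay": 0,"az": 0,"fingers": -1},{"tx": 0,"ty": 0,"tz": 0,"ax": 0,"ay": 0,"az": 0,"fingers": -1}]}}

```text
time_s: 3.52
tcp_pos: [0.4873, 0.0827, 0.0514]
orientation: [-4.7, 90.0, 3.8]
force: [0.4, 0.7, 3.9]
gripper_width: 0.0005
```

Emit:
{"name": "apply_moves", "arguments": {"motion": [{"tx": 0.05,"ty": 0,"tz": 0,"ax": 0,"ay": 0,"az": 0,"fingers": -1},{"tx": 0,"ty": 0,"tz": 0,"ax": 0,"ay": 0,"az": 0,"fingers": -1}]}}

```text
time_s: 3.68
tcp_pos: [0.487, 0.0827, 0.0497]
orientation: [159.0, 90.0, 167.6]
force: [-0.9, 1.2, 2.6]
gripper_width: 0.0005
```

Emit:
{"name": "apply_moves", "arguments": {"motion": [{"tx": 0.05,"ty": 0,"tz": 0,"ax": 0,"ay": 0,"az": 0,"fingers": -1},{"tx": 0,"ty": 0,"tz": 0,"ax": 0,"ay": 0,"az": 0,"fingers": -1}]}}

```text
time_s: 3.85
tcp_pos: [0.4871, 0.0828, 0.0487]
orientation: [69.1, 90.0, 77.7]
force: [-3.0, 1.3, 9.8]
gripper_width: 0.0004
```

Emit:
{"name": "apply_moves", "arguments": {"motion": [{"tx": 0.03,"ty": 0,"tz": 0,"ax": 0,"ay": 0,"az": 0,"fingers": -1},{"tx": 0,"ty": 0,"tz": 0,"ax": 0,"ay": 0,"az": 0,"fingers": -1},{"tx": 0,"ty": 0,"tz": 0,"ax": 0,"ay": 0,"az": 0,"fingers": -1}]}}

```text
time_s: 4.1
tcp_pos: [0.4871, 0.0828, 0.0485]
orientation: [-2.7, 90.0, 5.9]
force: [-6.9, 1.1, 20.2]
gripper_width: 0.0006
```

```bash
cat > tilt.py <<'E'
from h import *
def tilt(n):
    p,d=manip.read_camera(n);W=world(n,d)
    L=(W-C); c,s=np.cos(YAW),np.sin(YAW); x=L[...,0]*c+L[...,1]*s; y=-L[...,0]*s+L[...,1]*c
    m=(d>0)&(abs(x)<.09)&(abs(y)<.09)&(abs(W[...,2]-.052)<.008)
    X,Y,Z=x[m],y[m],W[...,2][m]
    for _ in range(4):
        A=np.c_[X,Y,np.ones(len(X))];k=np.linalg.lstsq(A,Z,rcond=None)[0];r=abs(A@k-Z);g=r<max(.0012,2*np.median(r));X,Y,Z=X[g],Y[g],Z[g]
    print(n,k.round(4),{nm:round(float(k@[a*.088,b*.088,1]),4) for nm,a,b in(("nl",-1,1),("nr",-1,-1),("fl",1,1),("fr",1,-1))})
    return p
if __name__=="__main__":
    import sys
    for n in("scene","top"):
        p=tilt(n)
        if len(sys.argv)>1: cv2.imwrite(f"pics/{sys.argv[1]}_{n}.png",p[:,:,::-1])
    o=manip.get_obs();print(o['tcp_pos'],o['force'])
E
python3 tilt.py press
```

```text
scene [ 0.0206 -0.0249  0.0524] {'nl': 0.0484, 'nr': 0.0528, 'fl': 0.052, 'fr': 0.0564}
top [ 0.0214 -0.0234  0.0514] {'nl': 0.0475, 'nr': 0.0516, 'fl': 0.0512, 'fr': 0.0554}
[0.48708004 0.08281807 0.04851401] [-6.60459321  1.58874803 18.81088706]
```

View pics/press_scene.png

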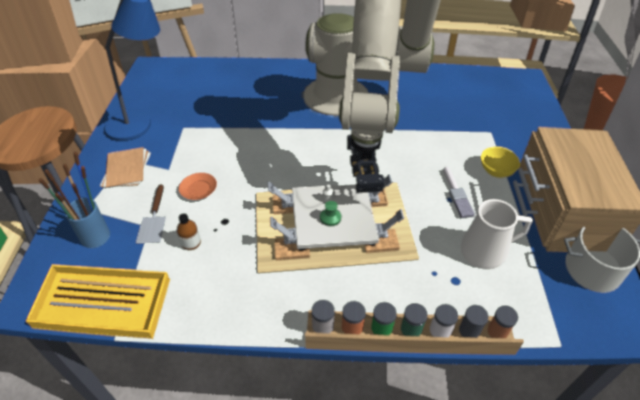

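Emit:
{"name": "apply_moves", "arguments": {"motion": [{"tx": -0.1,"ty": 0,"tz": 0,"ax": 0,"ay": 0,"az": 0,"fingers": -1},{"tx": -0.2,"ty": 0,"tz": 0,"ax": 0,"ay": 0,"az": 0,"fingers": -1},{"tx": -0.6,"ty": 0,"tz": 0,"ax": 0,"ay": 0,"az": 0,"fingers": -1},{"tx": -0.9,"ty": 0,"tz": 0,"ax": 0,"ay": 0,"az": 0,"fingers": -1},{"tx": -0.9,"ty": 0,"tz": 0,"ax": 0,"ay": 0,"az": 0,"fingers": -1},{"tx": 0,"ty": 0,"tz": 0,"ax": 0,"ay": 0,"az": 0,"fingers": -1}]}}

```text
time_s: 4.7
tcp_pos: [0.4891, 0.0825, 0.1327]
orientation: [-13.0, 89.6, -4.4]
force: [0.9, -0.3, 0.6]
gripper_width: 0.0006
```

```bash
python3 tilt.py; python3 -c "
from h import *
go(-.062,.150,.125)"
```

```text
scene [-0.003  -0.0027  0.0521] {'nl': 0.0521, 'nr': 0.0526, 'fl': 0.0515, 'fr': 0.052}
top [ 0.0006 -0.0011  0.0511] {'nl': 0.051, 'nr': 0.0512, 'fl': 0.0511, 'fr': 0.0513}
[0.48728196 0.08260742 0.12876632] [-0.37686829  0.23026143 -1.52333662]
tcp [0.4873 0.0826 0.1288] F [-0.38  0.23 -1.52] t 4.8 shift units [0.13 2.01 0.81] turn units [-0.    0.01  0.  ] w 0.0006388398182183637
```

Emit:
{"name": "apply_moves", "arguments": {"motion": [{"tx": 0,"ty": 0.67,"tz": 0.27,"ax": 0,"ay": 0,"az": 0,"fingers": -1},{"tx": 0,"ty": 0.67,"tz": 0.27,"ax": 0,"ay": 0,"az": 0,"fingers": -1},{"tx": 0,"ty": 0.67,"tz": 0.27,"ax": 0,"ay": 0,"az": 0,"fingers": -1},{"tx": 0,"ty": 0,"tz": 0,"ax": 0,"ay": 0,"az": 0,"fingers": -1},{"tx": 0.3,"ty": 0,"tz": 0,"ax": 0,"ay": 0,"az": 0,"fingers": -1},{"tx": 0.3,"ty": 0,"tz": 0,"ax": 0,"ay": 0,"az": 0,"fingers": -1},{"tx": 0.2,"ty": 0,"tz": 0,"ax": 0,"ay": 0,"az": 0,"fingers": -1},{"tx": 0.2,"ty": 0,"tz": 0,"ax": 0,"ay": 0,"az": 0,"fingers": -1},{"tx": 0,"ty": 0,"tz": 0,"ax": 0,"ay": 0,"az": 0,"fingers": -1}]}}

```text
time_s: 5.55
tcp_pos: [0.5012, 0.1472, 0.0983]
orientation: [106.7, 89.8, 115.2]
force: [-5.1, 7.9, 10.8]
gripper_width: 0.0005
```

```bash
python3 -c "
from h import *
go(-.062,.150,.0435)"; python3 tilt.py lev; python3 -c "
import cv2
a=cv2.imread('pics/lev_scene.png')[140:290,230:430];cv2.imwrite('pics/lev_z.png',cv2.resize(a,(800,600),interpolation=cv2.INTER_CUBIC))"
```

```text
tcp [0.5012 0.1472 0.0983] F [-5.12  7.92 10.83] t 5.55 shift units [ 1.83 -0.06  0.04] turn units [-0.01 -0.01 -0.03] w 0.0005490396089539763
scene [ 0.0211 -0.0277  0.0523] {'nl': 0.048, 'nr': 0.0529, 'fl': 0.0518, 'fr': 0.0566}
top [ 0.022  -0.0247  0.0514] {'nl': 0.0473, 'nr': 0.0517, 'fl': 0.0512, 'fr': 0.0555}
[0.50164754 0.14646628 0.09848961] [-4.29090545  6.63313455  9.39934589]
```

View pics/lev_z.png

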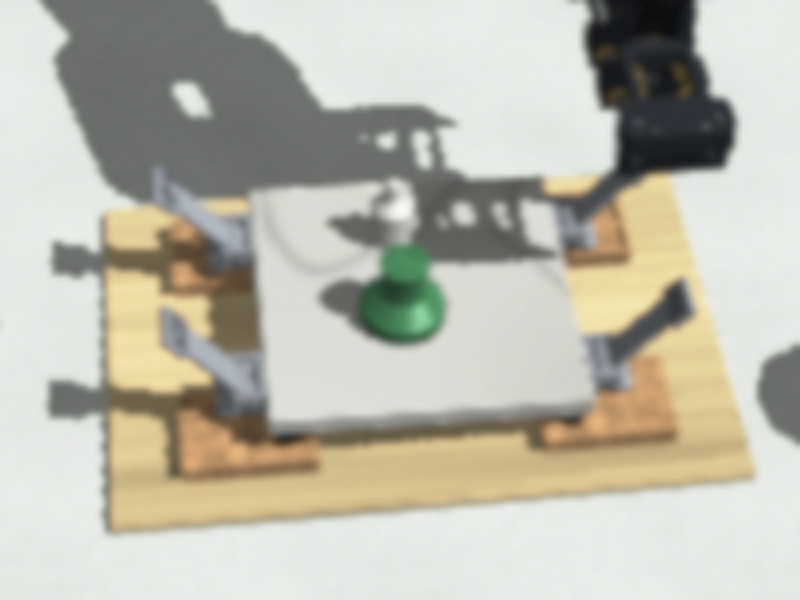

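Emit:
{"name": "apply_moves", "arguments": {"motion": [{"tx": -0.4,"ty": 0,"tz": 0,"ax": 0,"ay": 0,"az": 0,"fingers": -1},{"tx": -0.5,"ty": 0,"tz": 0,"ax": 0,"ay": 0,"az": 0,"fingers": -1},{"tx": 0,"ty": -0.5,"tz": 0,"ax": 0,"ay": 0,"az": 0,"fingers": -1},{"tx": 0,"ty": 0,"tz": 0,"ax": 0,"ay": 0,"az": 0,"fingers": -1},{"tx": 0,"ty": 0,"tz": 0,"ax": 0,"ay": 0,"az": 0,"fingers": -1}]}}

```text
time_s: 6.07
tcp_pos: [0.5041, 0.1304, 0.1246]
orientation: [175.0, 89.9, -176.5]
force: [0.6, 0.6, 1.2]
gripper_width: 0.0006
```

```bash
python3 tilt.py; python3 -c "
from h import *
go(-.062,.135,.085)"
```

```text
scene [-0.0018 -0.0014  0.052 ] {'nl': 0.052, 'nr': 0.0523, 'fl': 0.0517, 'fr': 0.0519}
top [-0.0022 -0.0005  0.0512] {'nl': 0.0514, 'nr': 0.0515, 'fl': 0.051, 'fr': 0.0511}
[0.50393379 0.13106278 0.12459046] [-0.58684312 -0.40686547 -0.04504295]
tcp [0.5039 0.1311 0.1246] F [-0.59 -0.41 -0.05] t 6.1667 shift units [ 1.32 -0.01  0.03] turn units [-0.01 -0.01 -0.  ] w 0.0006684772205193505
```

Emit:
{"name": "apply_moves", "arguments": {"motion": [{"tx": 0.5,"ty": 0,"tz": 0,"ax": 0,"ay": 0,"az": 0,"fingers": -1},{"tx": 0.5,"ty": 0,"tz": 0,"ax": 0,"ay": 0,"az": 0,"fingers": -1},{"tx": 0.2,"ty": 0,"tz": 0,"ax": 0,"ay": 0,"az": 0,"fingers": -1},{"tx": 0,"ty": 0,"tz": 0,"ax": 0,"ay": 0,"az": 0,"fingers": -1}]}}

```text
time_s: 6.5
tcp_pos: [0.5034, 0.1313, 0.0878]
orientation: [173.2, 89.8, -178.2]
force: [-0.1, -0.2, 0.2]
gripper_width: 0.0008
```

Emit:
{"name": "apply_moves", "arguments": {"motion": [{"tx": 0.15,"ty": 0,"tz": 0,"ax": 0,"ay": 0,"az": 0,"fingers": -1},{"tx": 0,"ty": 0,"tz": 0,"ax": 0,"ay": 0,"az": 0,"fingers": -1}]}}

```text
time_s: 6.67
tcp_pos: [0.5044, 0.1312, 0.0847]
orientation: [-23.3, 90.0, -14.7]
force: [-0.1, -0.5, 1.2]
gripper_width: 0.0005
```

Emit:
{"name": "apply_moves", "arguments": {"motion": [{"tx": 0.15,"ty": 0.05,"tz": 0,"ax": 0,"ay": 0,"az": 0,"fingers": -1},{"tx": 0,"ty": 0,"tz": 0,"ax": 0,"ay": 0,"az": 0,"fingers": -1}]}}

```text
time_s: 6.83
tcp_pos: [0.5041, 0.1328, 0.0801]
orientation: [-5.7, 90.0, 2.9]
force: [0.1, 0.3, 0.6]
gripper_width: 0.0005
```

Emit:
{"name": "apply_moves", "arguments": {"motion": [{"tx": 0.15,"ty": 0.03,"tz": 0,"ax": 0,"ay": 0,"az": 0,"fingers": -1},{"tx": 0,"ty": 0,"tz": 0,"ax": 0,"ay": 0,"az": 0,"fingers": -1}]}}

```text
time_s: 7.0
tcp_pos: [0.5038, 0.1336, 0.0753]
orientation: [171.2, 90.0, 179.8]
force: [0.4, -1.2, 0.4]
gripper_width: 0.0004
```

Emit:
{"name": "apply_moves", "arguments": {"motion": [{"tx": 0.15,"ty": 0.05,"tz": 0,"ax": 0,"ay": 0,"az": 0,"fingers": -1},{"tx": 0,"ty": 0,"tz": 0,"ax": 0,"ay": 0,"az": 0,"fingers": -1}]}}

```text
time_s: 7.17
tcp_pos: [0.5034, 0.1351, 0.0707]
orientation: [170.4, 89.9, 179.0]
force: [0.3, -0.7, 1.1]
gripper_width: 0.0006
```

Emit:
{"name": "apply_moves", "arguments": {"motion": [{"tx": 0.15,"ty": 0.05,"tz": 0,"ax": 0,"ay": 0,"az": 0,"fingers": -1},{"tx": 0,"ty": 0,"tz": 0,"ax": 0,"ay": 0,"az": 0,"fingers": -1}]}}

```text
time_s: 7.33
tcp_pos: [0.5032, 0.1366, 0.0661]
orientation: [173.2, 90.0, -178.2]
force: [0.0, -0.1, 0.6]
gripper_width: 0.0001
```

```bash
python3 tilt.py lev2; python3 -c "
import cv2
a=cv2.imread('pics/lev2_scene.png')[140:290,230:430];cv2.imwrite('pics/lev2_z.png',cv2.resize(a,(800,600),interpolation=cv2.INTER_CUBIC))"
```

```text
scene [-0.0007 -0.002   0.052 ] {'nl': 0.0519, 'nr': 0.0522, 'fl': 0.0518, 'fr': 0.0521}
top [-0.001  -0.0002  0.0511] {'nl': 0.0512, 'nr': 0.0512, 'fl': 0.051, 'fr': 0.051}
[0.50336388 0.13649846 0.06658702] [ 0.19544214 -0.31960577  1.23652864]
```

View pics/lev2_z.png

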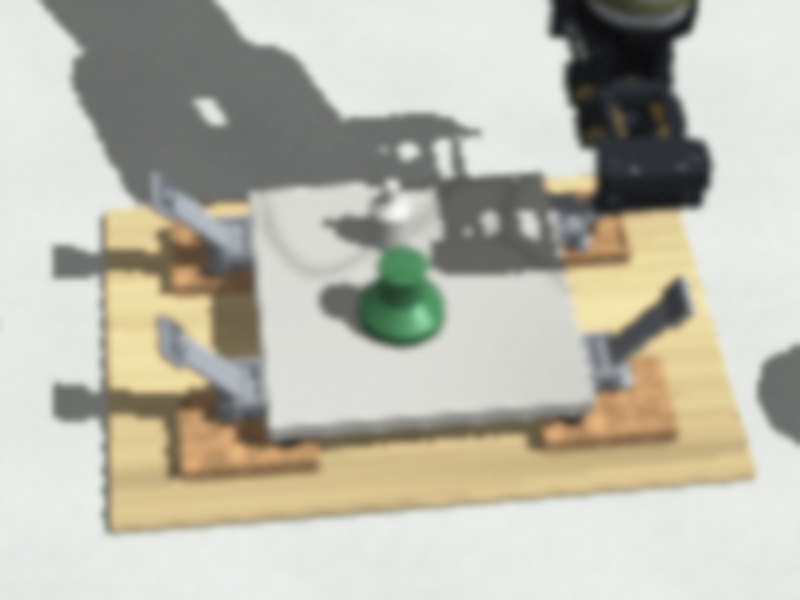

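Emit:
{"name": "apply_moves", "arguments": {"motion": [{"tx": 0.15,"ty": 0.05,"tz": 0,"ax": 0,"ay": 0,"az": 0,"fingers": -1},{"tx": 0,"ty": 0,"tz": 0,"ax": 0,"ay": 0,"az": 0,"fingers": -1}]}}

```text
time_s: 7.6
tcp_pos: [0.5031, 0.138, 0.0617]
orientation: [167.7, 90.0, 176.3]
force: [0.2, -0.5, 0.7]
gripper_width: 0.0002
```

Emit:
{"name": "apply_moves", "arguments": {"motion": [{"tx": 0.15,"ty": 0.06,"tz": 0,"ax": 0,"ay": 0,"az": 0,"fingers": -1},{"tx": 0,"ty": 0,"tz": 0,"ax": 0,"ay": 0,"az": 0,"fingers": -1}]}}

```text
time_s: 7.77
tcp_pos: [0.5027, 0.1399, 0.0571]
orientation: [170.4, 89.9, 179.0]
force: [0.5, -0.8, 1.0]
gripper_width: 0.0002
```

Emit:
{"name": "apply_moves", "arguments": {"motion": [{"tx": 0.15,"ty": 0.06,"tz": 0,"ax": 0,"ay": 0,"az": 0,"fingers": -1},{"tx": 0,"ty": 0,"tz": 0,"ax": 0,"ay": 0,"az": 0,"fingers": -1}]}}

```text
time_s: 7.93
tcp_pos: [0.5024, 0.1417, 0.0526]
orientation: [173.1, 89.9, -178.4]
force: [0.6, 0.8, -0.3]
gripper_width: 0.0006
```

```bash
python3 tilt.py lev3
```

```text
scene [-0.0029 -0.0002  0.052 ] {'nl': 0.0522, 'nr': 0.0523, 'fl': 0.0517, 'fr': 0.0518}
top [ 0.0029 -0.0015  0.0511] {'nl': 0.0507, 'nr': 0.051, 'fl': 0.0512, 'fr': 0.0515}
[0.5026277  0.14152783 0.05308964] [-0.55011146 -0.09419619  0.75577433]
```

Emit:
{"name": "apply_moves", "arguments": {"motion": [{"tx": 0.15,"ty": 0.06,"tz": 0,"ax": 0,"ay": 0,"az": 0,"fingers": -1},{"tx": 0,"ty": 0,"tz": 0,"ax": 0,"ay": 0,"az": 0,"fingers": -1}]}}

```text
time_s: 8.2
tcp_pos: [0.5025, 0.1434, 0.0484]
orientation: [-22.2, 90.0, -13.7]
force: [0.0, 0.7, 0.8]
gripper_width: 0.0005
```

Emit:
{"name": "apply_moves", "arguments": {"motion": [{"tx": 0.1,"ty": 0.05,"tz": 0,"ax": 0,"ay": 0,"az": 0,"fingers": -1},{"tx": 0,"ty": 0,"tz": 0,"ax": 0,"ay": 0,"az": 0,"fingers": -1}]}}

```text
time_s: 8.37
tcp_pos: [0.5025, 0.1448, 0.0457]
orientation: [-10.3, 90.0, -1.7]
force: [0.3, -0.4, 0.2]
gripper_width: 0.0005
```

```bash
python3 tilt.py lev4;python3 -c "
import cv2
a=cv2.imread('pics/lev4_top.png')[130:250,225:385];cv2.imwrite('pics/lev4_z.png',cv2.resize(a,(800,600),interpolation=cv2.INTER_CUBIC))"
```

```text
scene [-0.0002 -0.0017  0.052 ] {'nl': 0.0519, 'nr': 0.0522, 'fl': 0.0519, 'fr': 0.0522}
top [-0.      0.0005  0.0511] {'nl': 0.0512, 'nr': 0.0511, 'fl': 0.0512, 'fr': 0.0511}
[0.502104   0.14486429 0.04567489] [1.02900676 0.86533121 1.30850044]
```

View pics/lev4_z.png

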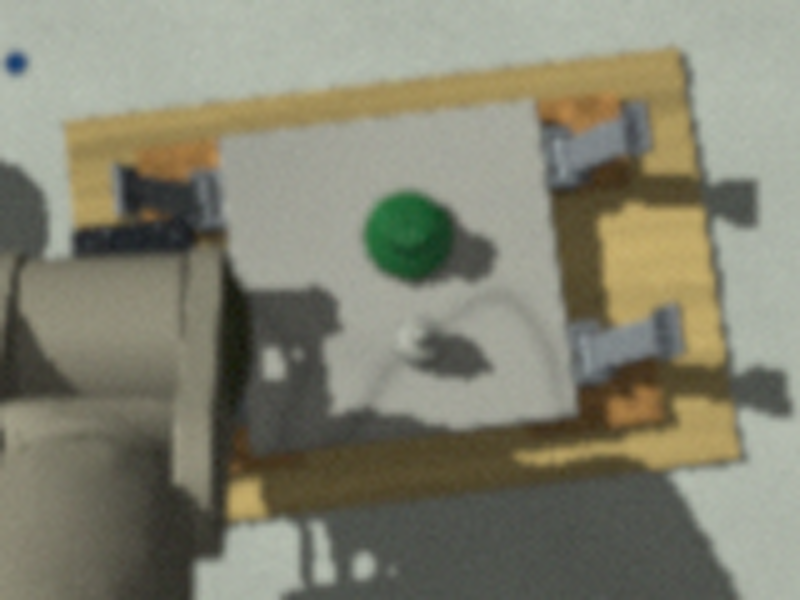

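Emit:
{"name": "apply_moves", "arguments": {"motion": [{"tx": 0.08,"ty": 0.05,"tz": 0,"ax": 0,"ay": 0,"az": 0,"fingers": -1},{"tx": 0,"ty": 0,"tz": 0,"ax": 0,"ay": 0,"az": 0,"fingers": -1}]}}

```text
time_s: 8.63
tcp_pos: [0.5022, 0.1461, 0.0437]
orientation: [-61.4, 90.0, -52.8]
force: [0.2, -1.9, 4.0]
gripper_width: 0.0002
```

Emit:
{"name": "apply_moves", "arguments": {"motion": [{"tx": 0.05,"ty": 0,"tz": 0,"ax": 0,"ay": 0,"az": 0,"fingers": -1},{"tx": 0,"ty": 0,"tz": 0,"ax": 0,"ay": 0,"az": 0,"fingers": -1}]}}

```text
time_s: 8.8
tcp_pos: [0.5023, 0.1462, 0.0434]
orientation: [-37.9, 90.0, -29.3]
force: [-6.4, -2.8, 20.5]
gripper_width: 0.0006
```

Emit:
{"name": "apply_moves", "arguments": {"motion": [{"tx": 0,"ty": 0,"tz": 0,"ax": 0,"ay": 0,"az": 0,"fingers": -1},{"tx": -0.1,"ty": 0,"tz": 0,"ax": 0,"ay": 0,"az": 0,"fingers": -1},{"tx": -0.2,"ty": 0,"tz": 0,"ax": 0,"ay": 0,"az": 0,"fingers": -1},{"tx": -0.6,"ty": 0,"tz": 0,"ax": 0,"ay": 0,"az": 0,"fingers": -1},{"tx": -1,"ty": 0,"tz": 0,"ax": 0,"ay": 0,"az": 0,"fingers": -1},{"tx": -1,"ty": 0,"tz": 0,"ax": 0,"ay": 0,"az": 0,"fingers": -1},{"tx": -1,"ty": 0,"tz": 0,"ax": 0,"ay": 0,"az": 0,"fingers": -1},{"tx": 0,"ty": 0,"tz": -1,"ax": 0,"ay": 0,"az": 0,"fingers": -1},{"tx": 0,"ty": 0.5,"tz": -1,"ax": 0,"ay": 0,"az": 0,"fingers": -1},{"tx": 0,"ty": 1,"tz": -1,"ax": 0,"ay": 0,"az": 0,"fingers": -1}]}}

```text
time_s: 9.63
tcp_pos: [0.406, 0.1757, 0.159]
orientation: [-50.8, 90.0, -42.4]
force: [-0.1, 1.4, 0.3]
gripper_width: 0.0007
```

Emit:
{"name": "apply_moves", "arguments": {"motion": [{"tx": 0,"ty": 1,"tz": -1,"ax": 0,"ay": 0,"az": 0,"fingers": -1},{"tx": 0,"ty": 1,"tz": -0.5,"ax": 0,"ay": 0,"az": 0,"fingers": -1},{"tx": 0,"ty": 1,"tz": 0,"ax": 0,"ay": 0,"az": 0,"fingers": -1},{"tx": 0,"ty": 1,"tz": 0,"ax": 0,"ay": 0,"az": 0,"fingers": -1},{"tx": 0,"ty": 1,"tz": 0,"ax": 0,"ay": 0,"az": 0,"fingers": -1},{"tx": 0,"ty": 0,"tz": 0,"ax": 0,"ay": 0,"az": 0,"fingers": -1},{"tx": 0,"ty": 0,"tz": 0,"ax": 0,"ay": 0,"az": 0,"fingers": -1}]}}

```text
time_s: 10.22
tcp_pos: [0.34, 0.3187, 0.1587]
orientation: [-161.5, 90.0, -152.8]
force: [-0.8, 0.5, -0.1]
gripper_width: 0.0004
```

```bash
python3 tilt.py fin;python3 -c "
import cv2
a=cv2.imread('pics/fin_top.png')[130:250,225:385];cv2.imwrite('pics/fin_tz.png',cv2.resize(a,(800,600),interpolation=cv2.INTER_CUBIC))
a=cv2.imread('pics/fin_scene.png')[140:290,230:430];cv2.imwrite('pics/fin_sz.png',cv2.resize(a,(800,600),interpolation=cv2.INTER_CUBIC))"
```

```text
scene [-0.0016 -0.0025  0.052 ] {'nl': 0.0519, 'nr': 0.0524, 'fl': 0.0517, 'fr': 0.0521}
top [0.001  0.0001 0.0511] {'nl': 0.051, 'nr': 0.051, 'fl': 0.0512, 'fr': 0.0512}
[0.34057616 0.31740265 0.15875443] [-0.03739607 -0.81679371 -0.25683376]
```

View pics/fin_tz.png

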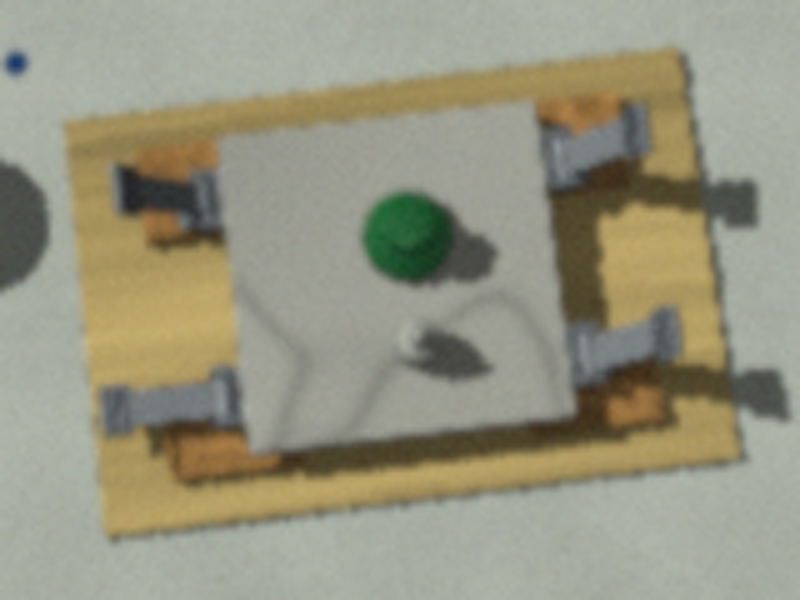

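View pics/fin_sz.png

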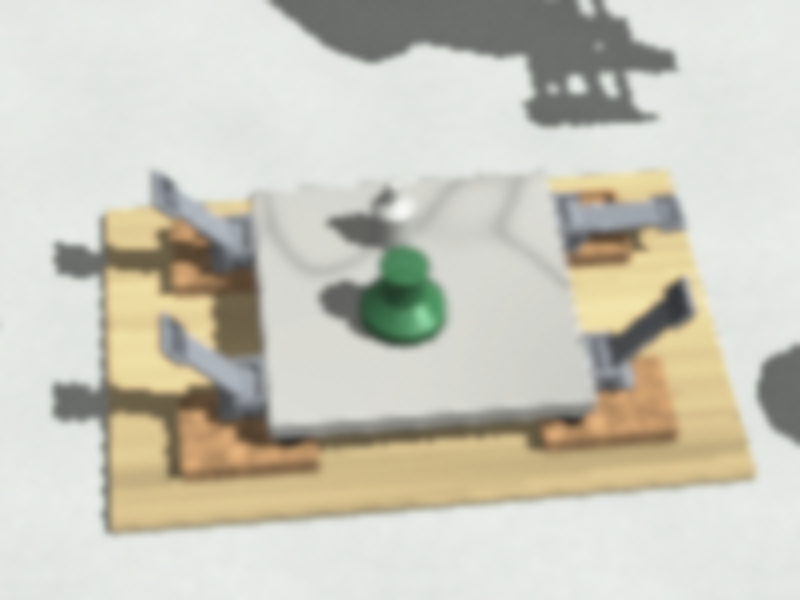

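The near left lever (top zoom 105–240, 405) lies flat, the other three still stand, and the slab is level. I'll measure the lever's slope before handing in.

```bash
python3 - <<'E'
from h import *
for n in("top","scene"):
    p,d=manip.read_camera(n);W=world(n,d);L=W-C;c,s=np.cos(YAW),np.sin(YAW);x=L[...,0]*c+L[...,1]*s;y=-L[...,0]*s+L[...,1]*c
    m=(d>0)&(abs(x+.062)<.007)&(y>.128)&(y<.174)&(W[...,2]>.02)
    k=np.polyfit(y[m],W[...,2][m],1);print(n,m.sum(),"slope",k[0],"z@37",np.polyval(k,.149))
E
```

```text
top 69 slope 0.05371292168062835 z@37 0.042268892644020784
scene 79 slope 0.09631404619794234 z@37 0.04042536510728252
```

```bash
python3 -c "
from rig import manip
print(manip.job_done())"
```

```text
the job is handed in; nothing more can be done
None
```

The near left corner was the one that rocked. I pressed that corner's shim lever down flat and handed the job in at about 10.4 s of the 64 s; no verdict was reported.

- **Finding the corner:** Near left was the first corner I pressed. It gave about 4 mm at 3–4 N before going firm at 10–20 N, and came back up when let go. The cameras showed the slab leaning at the same time. I did not press the other three corners.
- **Pressing the lever:** My first try landed on the lever's end and pushed along its length, which only leaned the slab. I lifted off and pressed nearer the hinge, and the lever went down until it stopped firmly at z = 0.0434 m with 20 N. Its flat height should be 0.0435 m.
- **Last checks:** All four corners are level to about 0.7 mm in both cameras, at 51–52 mm. The other three levers still stand, the muller and dropper show no visible shift, and the arm is clear.
- **A disagreement:** The lever slope fitted from depth was 0.05 rad in the top camera but 0.10 rad in the scene camera, which is right at the limit. I think the raised tab at the lever's end and depth noise cause this. The measured height of the lever (top camera 42.3 mm, scene camera 40.4 mm) and the firm stop both say it is flat.

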